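Turn the citrus tote half round and nest it in its bin

TASK

The empty citrus tote with the wooden carrying bar was put back the wrong way round, so it stands high on top of its bin. Lift it off, turn it half a turn so its feet match the channels inside the bin, and nest it level and fully home down on the bin's floor, feeling for the channels and pressing only gently; then let go. Leave the pitcher, tumbler and funnel where they are.

Things in the scene. Friction and masses are not known exactly. Their poses are not given: they have to be found in the camera images.
- base: Fixed dark steel plate 260x150x12 mm on the counter; origin: centre of its underside, x along its length. On it, parallel and centred in y, stands the grey slotted bin, 204x122x75 mm, walls and floor 5 mm (its floor 17, its rim 87 mm above the counter). The bin may stand up to 18 mm off either way along x: not measured, must be felt. It slides only under more than 18 N, to 19 mm at most.
- tote: Loose open aluminium tote, 0.26 to 0.44 kg, 130 mm long (x), 84 mm wide at the bottom, 100 at its 75 mm high rim; origin: centre of its underside. At the start it stands on the bin's rim (underside 87 mm up), its x opposite to the plate's x. Nested, its x is along the plate's x and its underside on the bin's floor, 17 mm above the counter.
- two_feet_end (a point): Point between the two feet at the tote's +x end, 75 mm from its origin, 7 mm above its underside. The feet stick out 30 mm from the ends, 16 mm wide, 14 mm high, flush with the underside: two here, 28 mm either side of the middle, one in the middle of the -x end; 190 mm over all. In the channels they have 2 mm play each way lengthwise, 3 mm sideways.
- pitcher: loose white ceramic pitcher with a handle and a lip, 110 mm wide, 190 mm high, origin at the centre of its underside; bystander
- tumbler: loose glass tumbler upside down on a round wooden coaster (96 mm wide, 10 mm thick), 76 mm wide, 95 mm high, origin at the centre of its mouth, which is down; bystander
- funnel: loose grey silicone funnel standing mouth down, 90 mm wide, 75 mm high, origin at the centre of its mouth; bystander
- plate_two (a point): Point on the plate's top, 110 mm from its origin along its +x. Inside the bin pillars as high as the rim thicken both ends to 35 mm, leaving 134 mm between them. Open channels 22 mm wide run between the pillars from rim to floor: two at this +x end, 28 mm either side of the middle, one in the middle of the -x end. From channel end to channel end the bin measures 194 mm inside.
- bin_mouth (a point): Point on the plate's z axis at the bin's rim height, 87 mm above the counter (over the plate's middle, not the bin's). Under the rim each long wall of the bin has a sprung rubber pad that wedges against the tote's sloping sides over the last 25 mm of its way down: it will not sink home by itself but takes a push of some 5 to 10 N, until it stops on the floor.
- tote_bar (a point): Middle of the tote's wooden carrying bar, 116 mm above its underside; the bar runs along the tote's x, 130 mm long, 12 mm wide (y), 22 mm high, open on both sides for gripping from above. Lowered the right way round but off lengthwise, only the tote's end towards which it is off lands on the rim, which pushes it slightly towards its other end: slide it that way.
There are look-alikes about, which are no part of the job. Leave any green or turquoise look-alike of the tote alone.

How it is judged (in metres and radians):
On the way, in this order (a step that is already met when the one before it is completed fails the run):
1. the tote is lifted off the bin's rim (z of tote in the frame of base above 0.095 m), for 0.1 s.
2. the tote is turned half round: its two-feet end towards the base's +x end (x of two_feet_end in the frame of base above 0.05 m), for 0.1 s.
At the end, for the whole second after the job is handed in: the tote rests level (within 0.04 rad) in the bin, its two-feet end towards the base's +x end, its underside within 2 mm of the bin's floor, at rest and let go (z of tote in the frame of base below 0.019 m and horizontal distance between tote and base below 0.026 m and x of two_feet_end in the frame of base above 0.05 m and angle between tote's own z axis and vertical below 0.04 rad and linear speed of tote below 0.01 m/s); the robot touches nothing.
It fails at once if the tote is forced against the bin or plate with more than 60 N in all (at rest in the pads it is about 12 N) (contact force between tote and base above 60 N).
It fails at once if the arm or fingers push on the bin or plate with more than 25 N (contact force between any of the fingers, the arm and base above 25 N).
It fails at once if the pitcher, tumbler or funnel is moved by more than 20 mm (distance of any of pitcher, tumbler, funnel from where it was at the start of the episode above 0.02 m).
It also fails if it takes over 51 s, if anything falls off the work surface, if the arm or the gripper's body presses on something with over 40 N, if the wrist force passes 120 N, or if a joint passes its speed limit or range.

ROBOT

A 6-joint arm with a two-finger parallel gripper is mounted at the origin on the work surface. World frame = base frame: x ahead of the robot, y to its left, z up, the work surface at z = 0. Lengths are in mm, angles in rad, forces in N, time in s.
With the tool pointing down it reaches from about 375 to 750 mm from the base axis. Payload 9 kg.
Tool frame: the origin (TCP) lies midway between the tips of the shut fingers; the grasp point (between the pads) lies manip.hold_point_z behind it (manip.hold_point_z is the distance from the TCP to the grasp point, in mm); z points along the fingers, y is the direction in which the jaws open and shut (so a half turn about z gives the same grasp; the last joint's range is limited). The gripper opens to 85 mm and grips with 20 to 120 N. Pads are 22 mm wide; open, the fingers measure 114 mm over their backs; the gripper's body (76 mm by 85 mm) begins 54 mm behind the grasp point. The pads swing forward as they close: fully open they stand 13 mm farther back than shut.
Start: joints at [-1.367, 0.104, 0.097, 1.564, 0, 1.353], TCP at [245.656, -547.443, 194.731] pointing down, gripper open.
Joint ranges: [-2.99, 2.99], [-0.84, 1.86], [-1.1, 1.16], [-1.84, 2.11], [-1.51, 1.56], [-3.14, 3.14]. Speed limits (rad/s): [2.22, 2.22, 2.57, 3.14, 3.14, 3.14].

INTERFACE

Orientations are given as a unit quaternion [x, y, z, w].
In Python, from cell import manip gives the robot as it stands.
- The arm moves only by the shell command python3 -m pendant 'ROWS' [FORCE]. ROWS is JSON, a list of rows, each a list of 5 numbers: the closure, from 0 (fully open) to 1 (shut), then the shift along the tool's x, y, z in units of 20 mm (1.0 is 20 mm), then the turn about the tool's z in units of 0.08 rad (1.0 is 0.08 rad). In form: [[fingers, dx, dy, dz, twist], ...]. A call has 1 to 20 rows; each row shifts and turns the commanded pose from where the row before left it, along the tool's axes as they then stand; what a row does not reach is not made up. A row lasts 1/12 s, in which the tool goes at most 41.7 mm and 7.16 degrees, less where a joint would pass 70% of its speed; a pose out of reach is approached as far as the arm can. A call with a number of a shift or a turn outside -1 to 1 is refused whole. A call with a gripper value outside its range is refused whole. The fingers move at their own pace and stop on an object; FORCE is the grip in N (left out, the last holds). Time passes only in rows, so rows that do not move let the fingers close. It gives the time, the measured TCP pose, the force and the opening at its end, in the units of the state.
- manip.state(): the state, without advancing time (a new reading comes with each control period).
- manip.camera(name): name is "scene" or "side" or "wrist"; returns a dict with "image" (400x640x3 uint8, blue, green, red), "intrinsics" (3x3 intrinsics, pixels), "R" (3x3) and "t" (3): a world point X has camera coordinates R X + t. Camera axes: x right, y down, z forward; pixel columns grow to the right and rows downward; lengths in mm; the calibration is good to about 2 mm. A picture is of the moment at which its call begins. There is no depth.
- manip.finish_job(): hands the job in, once; it reports no verdict.
The state is a dict: "clock": time; "qpos": joint angles; "qd": joint speeds; "tau": joint torques, N m; "ee_pos": TCP position; "eef_rot": TCP orientation; "ft_force": force on the tool from outside, world axes, zero at the start; "moment": the same for the moment, N m; "gripper_width": opening from 0.0 (shut) to 1.0 (fully open).
Only numpy, scipy, OpenCV 4.12 (cv2) and the standard library are available. Lean on these libraries where they do the work, as an engineer would, in place of code of your own. Each camera call takes 0.05 s, during which the arm holds its last target.

## Working session

There is one attempt and no reset: what is moved stays moved. The work goes in short steps, Python scripts to look and compute and a shell command to move; the robot and the scene stay as the last step left them, time stands still between calls to the robot, and variables do not carry over. Pictures are saved under pics/ and viewed, and the job is handed in when it is done.

```bash
mkdir -p pics; ls; python3 - <<'E'
from cell import manip
import cv2
for n in ("scene","side","wrist"):
    c=manip.camera(n); cv2.imwrite(f"pics/{n}0.png",c["image"])
    print(n,c["intrinsics"],c["R"],c["t"])
print(manip.state(), manip.hold_point_z)
E
```

```text
pics
scene [[375.80496103   0.         315.83745781]
 [  0.         375.80496103 199.65426807]
 [  0.           0.           1.        ]] [[ 0.42706448  0.9042014  -0.00598037]
 [ 0.6794782  -0.32527488 -0.6576516 ]
 [-0.59659476  0.27679611 -0.75329849]] [-228.21338336 -307.63828323 1461.09711937]
side [[441.3270858    0.         319.78340734]
 [  0.         441.3270858  197.33428706]
 [  0.           0.           1.        ]] [[ 0.99336551 -0.11334391 -0.0194456 ]
 [-0.08159762 -0.57553574 -0.81369555]
 [ 0.0810358   0.8098838  -0.58096594]] [-576.284343    157.67056449 1075.88751217]
wrist [[298.66334071   0.         320.96288292]
 [  0.         298.66334071 197.31661181]
 [  0.           0.           1.        ]] [[ 0.40939358 -0.9123544  -0.00252017]
 [-0.88084587 -0.39597169  0.25945515]
 [-0.23771296 -0.10399939 -0.96575187]] [-598.40490049  -33.3296273   380.18989466]
{'clock': 0.15, 'qpos': array([-1.36670744e+00,  1.04563168e-01,  9.66742833e-02,  1.56388116e+00,
       -2.99449794e-05,  1.35310840e+00]), 'qd': array([-1.48959901e-04, -1.31257433e-03,  2.82382936e-03, -6.32095893e-04,
       -1.50595032e-03, -1.52331809e-05]), 'tau': array([ 2.58770044e-03, -5.57362068e+01,  5.04003096e+01,  1.26632772e-02,
       -2.02673641e-04,  8.51014022e-06]), 'ee_pos': array([ 245.57854459, -547.14186037,  194.11487276]), 'eef_rot': array([ 9.77845214e-01,  2.09328689e-01, -1.16617703e-05, -4.86947967e-04]), 'ft_force': array([-0.28092096,  0.51440673, -0.01013768]), 'moment': array([-0.02279394,  0.02570438,  0.01390133]), 'gripper_width': 0.9985796463680084} 18.700000000000003
```

View pics/scene0.png

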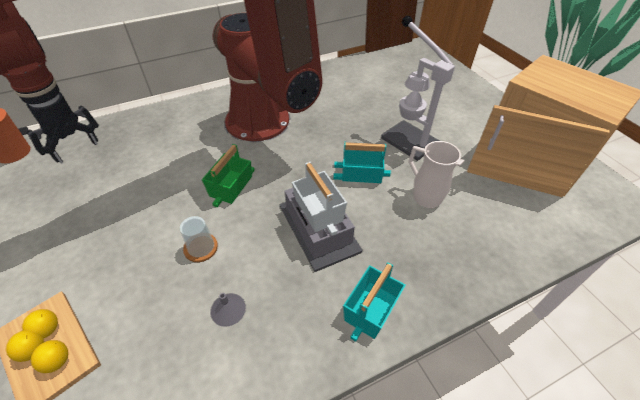

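View pics/side0.png

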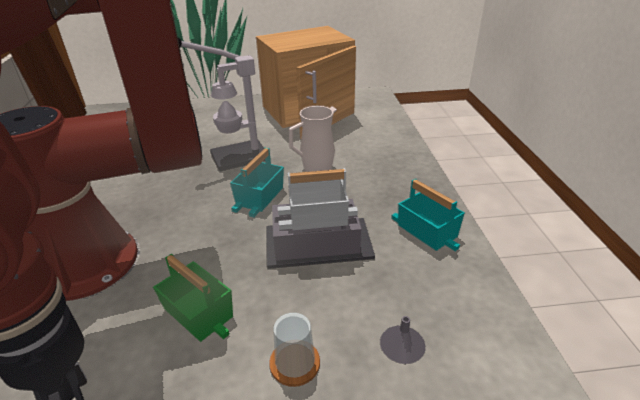

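View pics/wrist0.png

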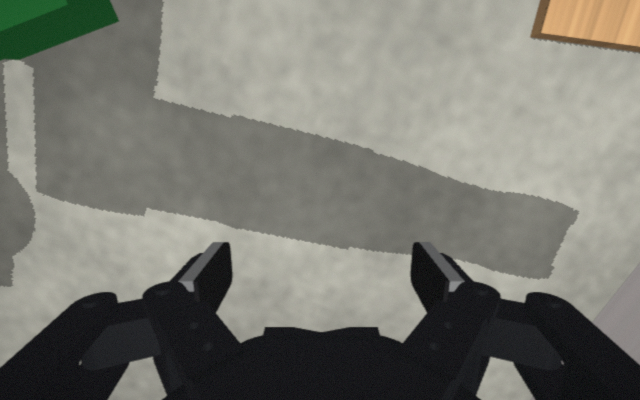

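The totes in the scene view are: aluminium on the dark bin (320,200), turquoise (363,163), turquoise (373,300) and green (228,178). Only the grey one standing on the slotted bin and plate fits. I'll confirm it in an enlarged crop.

```bash
python3 - <<'E'
import cv2,numpy as np
a=cv2.imread("pics/scene0.png")[150:275,260:385]
b=cv2.imread("pics/side0.png")[155:275,255:385]
a=cv2.resize(a,(400,400),interpolation=cv2.INTER_CUBIC)
b=cv2.resize(b,(400,369),interpolation=cv2.INTER_CUBIC);b=cv2.copyMakeBorder(b,0,31,0,0,0)
cv2.imwrite("pics/crop0.png",np.hstack([a,b]))
E
```

```text
(no output)
```

View pics/crop0.png

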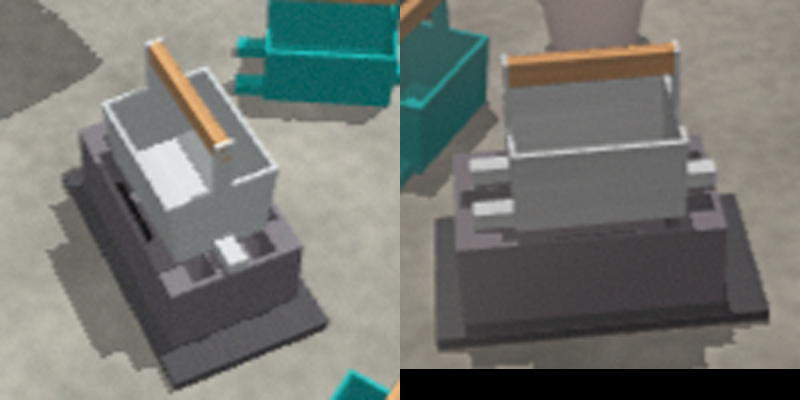

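The crop confirms the grey tote. It stands on the bin rim with its two feet towards the robot and one foot on the far side. The bin's two channels are at the far end, so plate +x is roughly world +x. Next I'll measure the bar and plate.

```bash
cat > h.py <<'E'
import numpy as np,cv2
from cell import manip
from scipy.spatial.transform import Rotation as Rn
def plane(c,uv,z):
    K,R,t=map(np.array,(c["intrinsics"],c["R"],c["t"]))
    d=R.T@np.linalg.solve(K,np.array([uv[0],uv[1],1.0])); o=-R.T@t
    return o+d*(z-o[2])/d[2]
def tri(cs,uvs):
    P=[np.array(c["intrinsics"])@np.c_[c["R"],c["t"]] for c in cs]
    X=cv2.triangulatePoints(P[0],P[1],np.float64(uvs[0]).reshape(2,1),np.float64(uvs[1]).reshape(2,1)).ravel()
    return X[:3]/X[3]
def proj(c,X):
    p=np.array(c["intrinsics"])@(np.array(c["R"])@X+c["t"]); return p[:2]/p[2]
def orange(im,roi):
    x0,y0,x1,y1=roi
    h=cv2.cvtColor(im,cv2.COLOR_BGR2HSV)
    m=cv2.inRange(h,(6,90,60),(22,255,255)); k=np.zeros_like(m); k[y0:y1,x0:x1]=m[y0:y1,x0:x1]
    n,l,s,_=cv2.connectedComponentsWithStats(k); i=1+np.argmax(s[1:,4]); return (l==i)
def ends(m):
    ys,xs=np.nonzero(m); p=np.c_[xs,ys].astype(float); mu=p.mean(0)
    d=np.linalg.svd(p-mu,full_matrices=False)[2][0]; d*=np.sign(d[0]); s=(p-mu)@d
    return mu+d*(s.min()),mu,mu+d*(s.max()),len(p)
E
python3 - <<'E'
from h import *
a=manip.camera("scene");b=manip.camera("side")
ea=ends(orange(a["image"],(295,155,345,215)));eb=ends(orange(b["image"],(285,165,350,185)))
print(ea,eb)
L=tri([a,b],[ea[0],eb[0]]);R=tri([a,b],[ea[2],eb[2]]);M=tri([a,b],[ea[1],eb[1]])
print("ends",L,M,R,np.linalg.norm(R-L),"yaw",np.arctan2(*(R-L)[[1,0]]))
# plate outline hints: dark mask
for n,c,roi in(("scene",a,(270,180,370,275)),("side",b,(260,210,380,270))):
    x0,y0,x1,y1=roi
    crop=cv2.resize(c["image"][y0:y1,x0:x1],None,fx=6,fy=6,interpolation=cv2.INTER_CUBIC)
    cv2.imwrite(f"pics/pl_{n}.png",crop)
E
```

```text
(array([307.13422872, 163.90876174]), array([317.75877193, 179.53947368]), array([327.88525235, 194.4374411 ]), 228) (array([290.23588238, 177.77850873]), array([317.03030303, 175.50378788]), array([343.36236034, 173.26831951]), 528)
ends [514.58323323 -15.49679831 209.40626489] [575.36504901 -13.14844481 207.41783234] [634.55872892 -14.13050673 209.17673197] 119.98349471263874 yaw 0.011387596430024422
```

View pics/pl_scene.png

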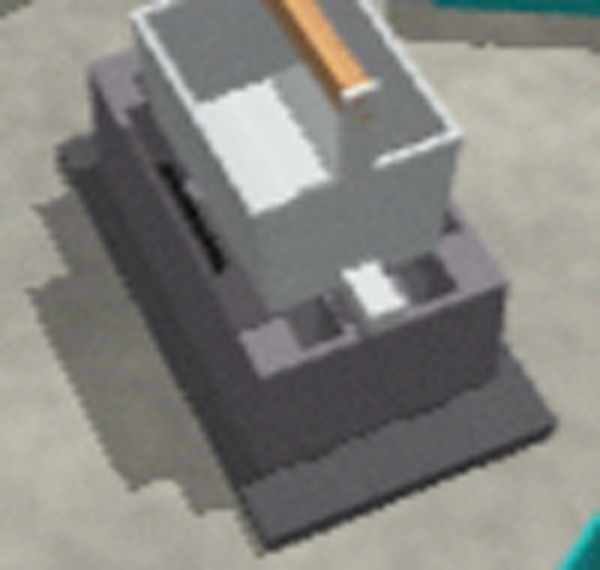

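View pics/pl_side.png

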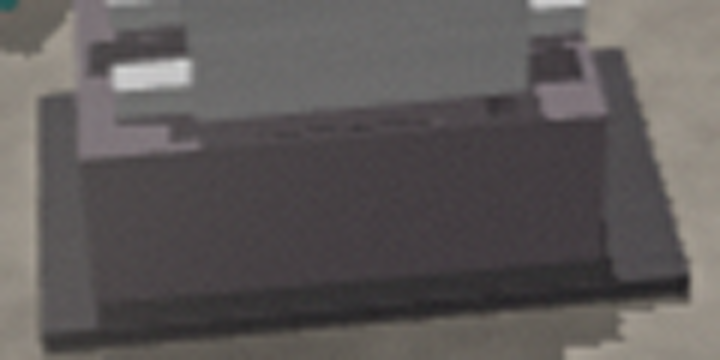

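```bash
python3 - <<'E'
from h import *
a=manip.camera("scene");b=manip.camera("side")
S=lambda u,v:(270+u/6,180+v/6); D=lambda u,v:(260+u/6,210+v/6)
for n,c,uv,z in [("P near+x",a,S(262,532),12),("P far+x",a,S(553,420),12),("P near-x",a,S(62,150),12),("P near-x",b,D(43,332),12),("P near+x",b,D(688,278),12),("P far+x",b,D(622,48),12),
 ("B near+x",a,S(262,376),87),("B far+x",a,S(507,287),87),("B near-x",a,S(90,68),87),("B near-x",b,D(80,160),87),("B near+x",b,D(606,110),87)]:
    print(n,plane(c,uv,z).round(1))
print(tri([a,b],[S(262,376),D(606,110)]),tri([a,b],[S(90,68),D(80,160)]))
E
```

```text
P near+x [698.  -83.7  12. ]
P far+x [702.2  64.1  12. ]
P near-x [449.8 -81.3  12. ]
P near-x [446.3 -83.9  12. ]
P near+x [702.4 -87.6  12. ]
P far+x [705.1  61.4  12. ]
B near+x [668.6 -69.1  87. ]
B far+x [672.3  50.2  87. ]
B near-x [468.7 -68.   87. ]
B near-x [467.2 -71.   87. ]
B near+x [670.2 -69.   87. ]
[669.75474017 -69.7631306   88.05265751] [466.86820822 -67.51872187  84.38203209]
```

```bash
python3 -m pendant '[[0,0,0,-1,0.85],[0,0,0,-1,0.85],[0,0,0,-1,0.85],[0,0,0,-1,0.85],[0,0,0,-1,0.85],[0,0,0,-1,0.85],[0,0.58,-0.95,0,0],[0,0.58,-0.95,0,0],[0,0.58,-0.95,0,0],[0,0.58,-0.95,0,0],[0,0.58,-0.95,0,0],[0,0.58,-0.95,0,0],[0,0.58,-0.95,0,0],[0,0.58,-0.95,0,0],[0,0.58,-0.95,0,0],[0,0.58,-0.95,0,0],[0,0.58,-0.95,0,0],[0,0.58,-0.95,0,0],[0,0.58,-0.95,0,0],[0,0.58,-0.95,0,0]]' 40; python3 -m pendant '[[0,0.58,-0.95,0,0],[0,0.58,-0.95,0,0],[0,0.58,-0.95,0,0],[0,0.58,-0.95,0,0],[0,0.58,-0.95,0,0],[0,0.58,-0.95,0,0],[0,0.58,-0.95,0,0],[0,0.58,-0.95,0,0],[0,0.58,-0.95,0,0],[0,0.58,-0.95,0,0],[0,0.58,-0.95,0,0],[0,0.58,-0.95,0,0],[0,0.58,-0.95,0,0],[0,0.58,-0.95,0,0],[0,0,0,0,0],[0,0,0,0,0]]'
python3 - <<'E'
from h import *
c=manip.camera("wrist");cv2.imwrite("pics/w1.png",c["image"]);s=manip.state()
print(-np.array(c["R"]).T@c["t"],s["ee_pos"],s["qpos"],Rn.from_quat(s["eef_rot"]).as_matrix()[:,0])
E
```

```text
clock: 2.02
ee_pos: [404.8, -278.2, 314.8]
eef_rot: [1.0, 0.007, 0.0, 0.0]
ft_force: [-0.2, 0.4, 0.2]
gripper_width: 1.0
clock: 3.35
ee_pos: [563.3, -10.2, 314.4]
eef_rot: [1.0, 0.008, -0.0, 0.0]
ft_force: [0.4, -0.8, 0.7]
gripper_width: 1.002
[629.44642357  -8.28067555 494.68917556] [563.00282579 -10.91472665 314.55982591] [-2.51418161e-01  5.80000588e-02  2.70017630e-01  1.78311257e+00
 -3.20620621e-04  2.87552989e+00] [ 9.99892700e-01  1.46440790e-02 -3.72468498e-04]
```

View pics/w1.png

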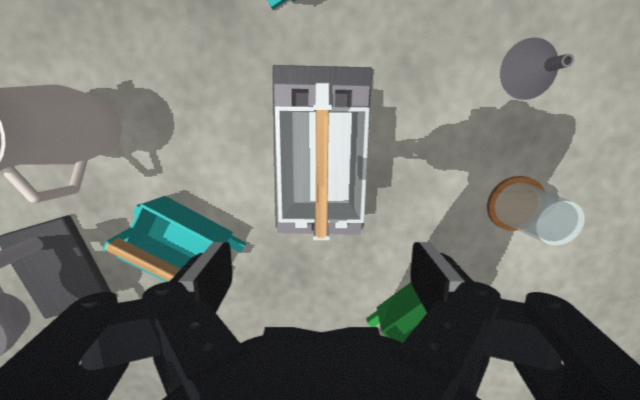

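The wrist view shows the tote with its bar at column ~321. The plate's far edge is at row 67 and the bin's +x channels are at (300,97) and (343,97), with the single foot between them at (322,95). I'll zoom in and measure.

```bash
python3 - <<'E'
from h import *
im=cv2.imread("pics/w1.png")[55:250,255:390]
big=cv2.resize(im,None,fx=4,fy=4,interpolation=cv2.INTER_CUBIC)
cv2.imwrite("pics/w1a.png",big[:420]);cv2.imwrite("pics/w1b.png",big[400:])
E
```

```text
(no output)
```

View pics/w1a.png

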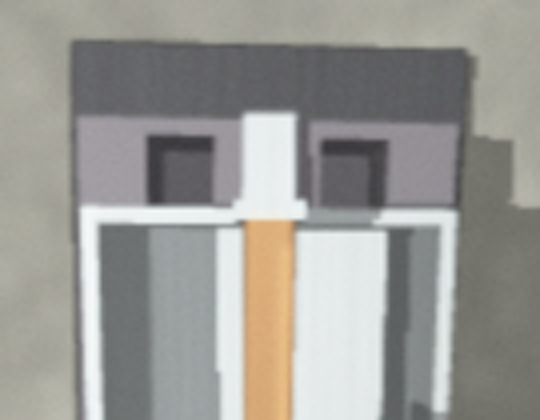

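View pics/w1b.png

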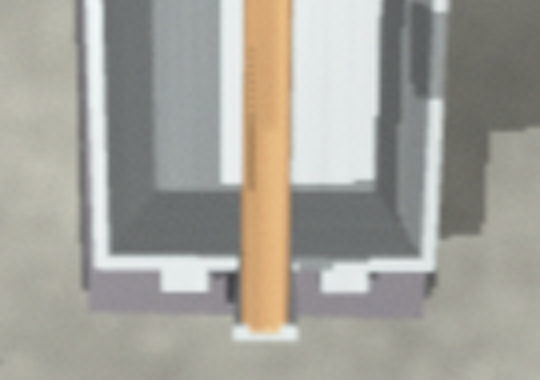

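```bash
python3 - <<'E'
from h import *
c=manip.camera("wrist")
for n,u,v,z in [("plate +xL",72,42,12),("plate +xR",468,52,12),("bin +xL",76,116,87),("bin +xR",460,124,87),("bin -xL",90,713,87),("bin -xR",422,716,87),
 ("ch L end",181,137,87),("ch L l",150,137,87),("ch R r",386,142,87),("ch R end",353,142,87),("foot1 tip",270,112,101),("foot2 tip L",185,692,101),("foot2 tip R",346,693,101),
 ("bar far",270,201,214),("bar near",265,739,214),("bar far mid y",270,240,214),("bar near mid y",265,700,214)]:
    print(n,plane(c,(255+u/4,55+v/4),z).round(1))
E
```

```text
plate +xL [702.1  64.2  12. ]
plate +xR [700.8 -84.1  12. ]
bin +xL [668.8  52.1  87. ]
bin +xR [668.2 -71.2  87. ]
bin -xL [463.8  52.4  87. ]
bin -xR [464.4 -69.   87. ]
ch L end [663.   18.5  87. ]
ch L l [662.8  28.4  87. ]
ch R r [662.4 -47.6  87. ]
ch R end [662.3 -37.   87. ]
foot1 tip [669.5 -10.1 101. ]
foot2 tip L [477.9  16.7 101. ]
foot2 tip R [478.3 -39.8 101. ]
bar far [639.2 -10.1 214. ]
bar near [508.9 -10.9 214. ]
bar far mid y [630.7 -10.2 214. ]
bar near mid y [519.4 -10.7 214. ]
```

Checks: the bin's length comes out at 204.4 mm (given 204), the feet span 191.4 mm (190) and the bar is 130.3 mm (130), so the points hold up. The bin's centre is about (566.3, -9), the tote's is (574, -10.5), and both have yaw of about 0. Next I'll grasp the bar.

```bash
python3 -m pendant '[[0,0.55,0,1,0],[0,0,0,1,0],[0,0,0,1,0],[0,0,0,1,0],[0,0,0,1,0],[0,0,0,1,0],[0,0,0,0.5,0],[0,0,0,0,0],[1,0,0,0,0],[1,0,0,0,0],[1,0,0,0,0],[1,0,0,0,0],[1,0,0,0,0],[1,0,0,0,0],[1,0,0,0,0],[1,0,0,0,0]]' 70; python3 - <<'E'
from h import *
for n in("wrist","side"):
    c=manip.camera(n);cv2.imwrite(f"pics/{n}2.png",c["image"])
E
```

```text
clock: 4.78
ee_pos: [574.1, -10.8, 184.8]
eef_rot: [1.0, 0.007, 0.0, 0.0]
ft_force: [-0.4, 0.1, 0.8]
gripper_width: -0.005
```

View pics/side2.png

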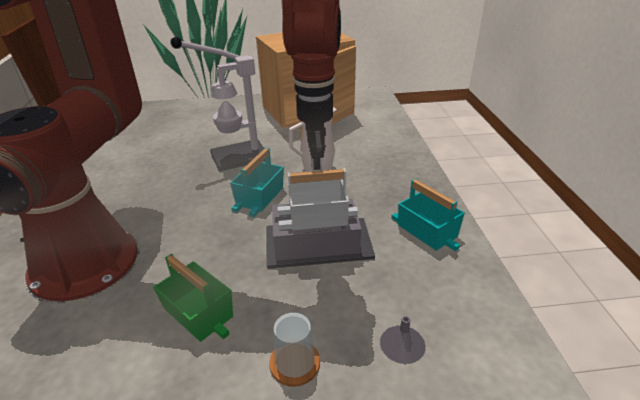

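View pics/wrist2.png

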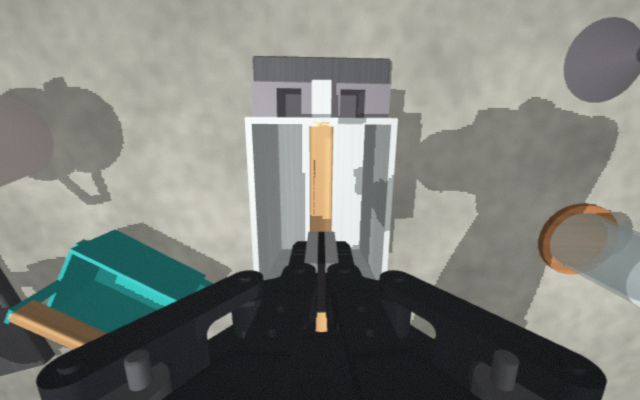

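```bash
python3 - <<'E'
from h import *
a=manip.camera("scene");b=manip.camera("side");w=manip.camera("wrist")
p=manip.state()["ee_pos"]
for c in(a,b,w):print(p,proj(c,p))
ea=ends(orange(a["image"],(295,155,345,215)));eb=ends(orange(b["image"],(285,160,350,190)));print(ea,eb)
cr=[cv2.resize(x["image"][y:y+110,u:u+110],(390,390),interpolation=cv2.INTER_CUBIC) for x,u,y in((a,265,130),(b,262,115))]
cv2.imwrite("pics/c3.png",np.hstack(cr))
E
```

```text
[574.0566761  -10.84569995 184.65770711] [318.15991747 185.99544212]
[574.0566761  -10.84569995 184.65770711] [316.10062254 182.78152646]
[574.0566761  -10.84569995 184.65770711] [322.5986658  223.78444894]
(array([308.37222256, 168.71075155]), array([319.79874214, 183.41509434]), array([328.28353259, 194.33384054]), 159) (array([290.24351125, 177.84882356]), array([316.94083969, 175.56679389]), array([343.36822467, 173.3078384 ]), 524)
```

View pics/c3.png

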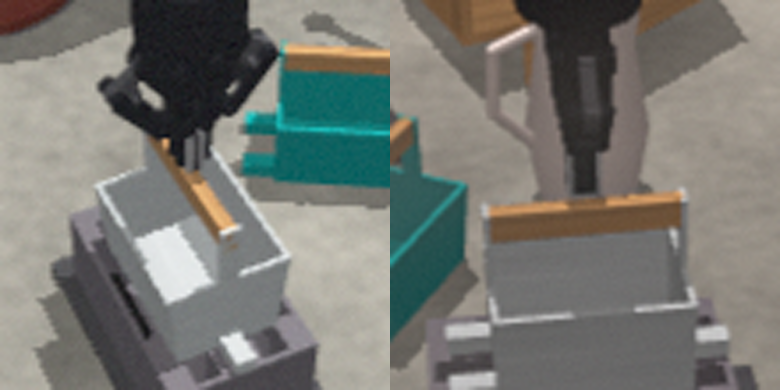

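```bash
python3 - <<'E'
from h import *
a=manip.camera("scene");b=manip.camera("side")
im=[a["image"],b["image"]]
d=[cv2.absdiff(im[0],cv2.imread("pics/scene0.png")),cv2.absdiff(im[1],cv2.imread("pics/side0.png"))]
cr=[cv2.resize(x[y:y+40,u:u+40],(390,390),interpolation=cv2.INTER_NEAREST) for x,u,y in((im[0],300,155),(im[1],296,150))]
cv2.imwrite("pics/c4.png",np.hstack(cr))
p=manip.state()["ee_pos"]
for z in (184.7,200,214,220):
    q=p.copy();q[2]=z;print(z,proj(a,q),proj(b,q))
print(tri([a,b],[(321.4,176.5),(315.6,170)]), manip.state())
E
```

```text
184.7 [318.16827237 185.99396171] [316.11759998 182.76352455]
200 [318.16047671 181.91200405] [315.95329169 177.12523656]
214 [318.15317846 178.09049899] [315.80035731 171.87724747]
220 [318.15000103 176.42673395] [315.73404147 169.60159986]
[574.09051586  -1.93474983 214.22936222] {'clock': 5.1333, 'qpos': array([-2.46517810e-01,  2.31404210e-02, -5.02184436e-03,  1.54257860e+00,
       -5.02527811e-05,  2.88127350e+00]), 'qd': array([-0.00076853, -0.0005166 ,  0.00167572, -0.00042685,  0.00053043,
       -0.00054774]), 'tau': array([ 2.99473570e-03, -5.16286933e+01,  5.04467618e+01,  2.06424971e-03,
       -2.28756298e-04, -2.20992069e-05]), 'ee_pos': array([574.09716775, -10.84091004, 184.69046987]), 'eef_rot': array([9.99976190e-01, 6.90061625e-03, 2.05435950e-05, 3.12758924e-05]), 'ft_force': array([ 0.31514227, -1.51954732, -0.39544645]), 'moment': array([ 0.00515376, -0.00874944, -0.02798682]), 'gripper_width': -0.003516800130215942}
```

View pics/c4.png

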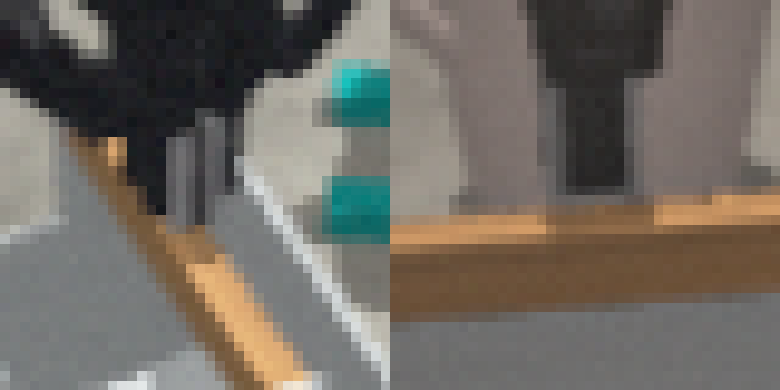

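The gripper shut on nothing. The fingertips sit at z≈216 in both views, just over the bar's top edge (scene (320,178), side (316,170)), while the reported TCP z is 185. So the real tips are about 30 mm above the reported TCP. I'll open, go 30 mm lower and check again before closing.

```bash
python3 -m pendant '[[0,0,0,0,0],[0,0,0,0,0],[0,0,0,0,0],[0,0,0,0,0],[0,0,0,0,0],[0,0,0,0,0],[0,0,0,0,0]]'; python3 - <<'E'
from h import *
a=manip.camera("scene");b=manip.camera("side");w=manip.camera("wrist")
cr=[cv2.resize(x["image"][y:y+80,u:u+80],(390,390),interpolation=cv2.INTER_CUBIC) for x,u,y in((a,280,130),(b,276,125))]
cv2.imwrite("pics/c5.png",np.hstack(cr))
p=manip.state()["ee_pos"]
for z in (184.7,216):
    q=p.copy();q[2]=z;print(z,proj(w,q))
E
```

```text
clock: 5.72
ee_pos: [574.1, -10.9, 184.7]
eef_rot: [1.0, 0.007, 0.0, 0.0]
ft_force: [0.5, 0.7, 1.2]
gripper_width: 0.976
184.7 [322.61889858 223.75872481]
216 [322.87579558 243.82097908]
```

View pics/c5.png

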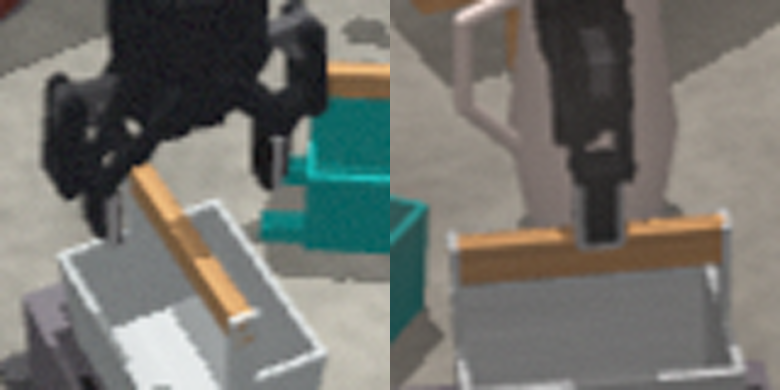

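```bash
python3 - <<'E'
from h import *
a=manip.camera("scene");b=manip.camera("side")
print(tri([a,b],[(280+112*80/390,130+241*80/390),(276+210*80/390,125+243*80/390)]))
E
```

```text
[577.4095011  -53.68156659 232.38461858]
```

```bash
python3 -m pendant '[[0,0,0,0.8,0],[0,0,0,0.8,0],[0,0,0,0,0],[0.6,0,0,0,0],[0.8,0,0,0,0],[1,0,0,0,0],[1,0,0,0,0],[1,0,0,0,0],[1,0,0,0,0],[1,0,0,0,0],[1,0,0,0,0],[1,0,0,0,0]]' 70; python3 - <<'E'
from h import *
a=manip.camera("scene");b=manip.camera("side")
cr=[cv2.resize(x["image"][y:y+80,u:u+80],(390,390),interpolation=cv2.INTER_CUBIC) for x,u,y in((a,280,130),(b,276,125))]
cv2.imwrite("pics/c6.png",np.hstack(cr))
E
```

```text
clock: 6.97
ee_pos: [574.4, -10.7, 153.2]
eef_rot: [1.0, 0.007, 0.001, 0.0]
ft_force: [0.7, 2.6, 5.2]
gripper_width: 0.125
```

View pics/c6.png

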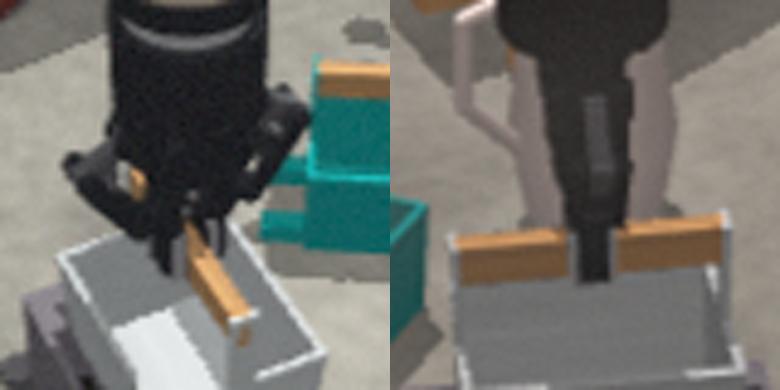

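The bar is held: opening 10.6 mm against a 12 mm bar, and the pads cover the bar in both views. Now lift and turn.

```bash
python3 -m pendant '[[1,0,0,-0.5,0],[1,0,0,-0.5,0],[1,0,0,-0.5,0],[1,0,0,-0.5,0],[1,0,0,-0.5,0],[1,0,0,-0.5,0],[1,0,0,0,0],[1,0,0,0,0]]' 90; python3 - <<'E'
from h import *
b=manip.camera("side");cv2.imwrite("pics/s7.png",b["image"])
s=manip.state();print(s["ft_force"],s["moment"])
E
```

```text
clock: 7.73
ee_pos: [574.6, -11.0, 213.4]
eef_rot: [1.0, 0.007, 0.001, 0.0]
ft_force: [0.3, 0.1, -4.2]
gripper_width: 0.121
[ 0.13405072  0.14707545 -4.12624424] [-0.02268607  0.04707902  0.0177556 ]
```

View pics/s7.png

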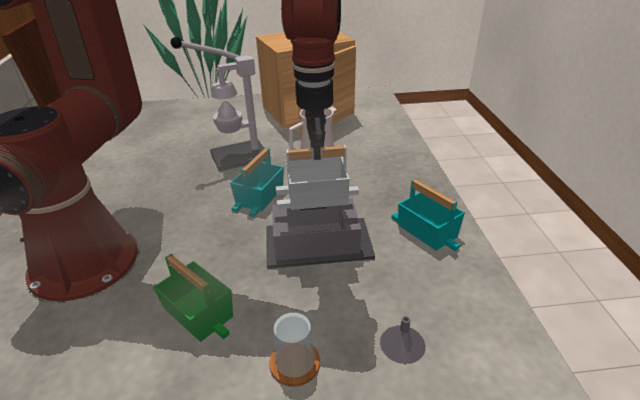

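```bash
python3 - <<'E'
from h import *
b=manip.camera("side");a=manip.camera("scene")
print(plane(b,(318,172),0),plane(a,(432,205),0),plane(b,(317,115),190), plane(a,(440,152),190),plane(b,(260,207),0))
E
python3 -m pendant '[[1,0,0,0,-1],[1,0,0,0,-1],[1,0,0,0,-1],[1,0,0,0,-1],[1,0,0,0,-1],[1,0,0,0,-1],[1,0,0,0,-1],[1,0,0,0,-1],[1,0,0,0,-1],[1,0,0,0,-1]]'
```

```text
[611.65653685 325.80861583   0.        ] [ 6.44436614e+02  3.49098685e+02 -1.13686838e-13] [613.95656538 335.44639324 190.        ] [608.24029525 350.84240968 190.        ] [429.27965551 165.71947978   0.        ]
clock: 8.72
ee_pos: [573.7, -10.8, 211.9]
eef_rot: [0.918, 0.398, -0.001, -0.0]
ft_force: [-0.3, 0.0, -3.4]
gripper_width: 0.12
```

```bash
python3 -m pendant '[[1,0,0,0,-1],[1,0,0,0,-1],[1,0,0,0,-1],[1,0,0,0,-1],[1,0,0,0,-1],[1,0,0,0,-1],[1,0,0,0,-1],[1,0,0,0,-1],[1,0,0,0,-1],[1,0,0,0,-1],[1,0,0,0,-1],[1,0,0,0,-1],[1,0,0,0,-1],[1,0,0,0,-1],[1,0,0,0,-1],[1,0,0,0,-1],[1,0,0,0,-1],[1,0,0,0,-1],[1,0,0,0,-1],[1,0,0,0,-1]]'; python3 -m pendant '[[1,0,0,0,-1],[1,0,0,0,-1],[1,0,0,0,-1],[1,0,0,0,-1],[1,0,0,0,-1],[1,0,0,0,-1],[1,0,0,0,-1],[1,0,0,0,-1],[1,0,0,0,-1],[1,0,0,0,0],[1,0,0,0,0],[1,0,0,0,0]]'; python3 - <<'E'
from h import *
s=manip.state();r=Rn.from_quat(s["eef_rot"]).as_matrix();print(s["ee_pos"],r[:,0],s["qpos"],s["ft_force"],s["moment"])
for n in("wrist","scene","side"):
    c=manip.camera(n);cv2.imwrite(f"pics/{n}8.png",c["image"])
E
```

```text
clock: 10.38
ee_pos: [573.7, -10.7, 211.9]
eef_rot: [0.354, 0.935, -0.0, -0.001]
ft_force: [0.8, -0.5, -3.4]
gripper_width: 0.124
clock: 11.38
ee_pos: [573.9, -10.8, 212.3]
eef_rot: [0.005, 1.0, 0.0, -0.0]
ft_force: [0.2, 0.8, -2.8]
gripper_width: 0.116
[573.90057681 -10.80377229 212.32092756] [-9.99946541e-01  1.03251916e-02  5.52679605e-04] [-2.46519122e-01  2.99323351e-02  5.20648845e-02  1.59347729e+00
 -8.32782761e-05 -2.36193709e-01] [ 0.22460171  0.83677417 -2.83181228] [-0.02687965  0.02461311 -0.00278703]
```

View pics/wrist8.png

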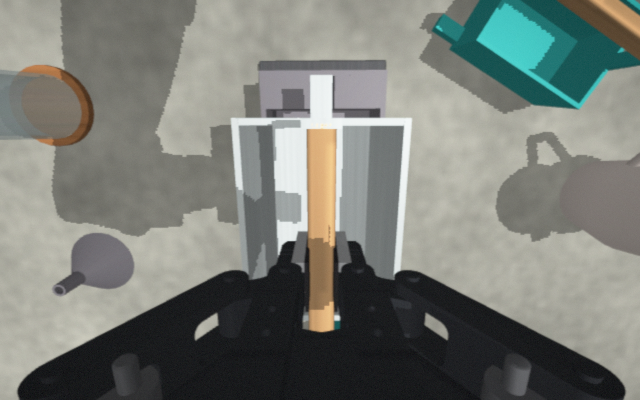

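View pics/scene8.png

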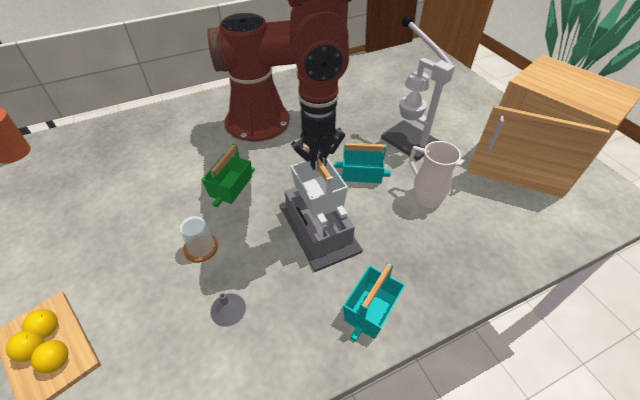

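View pics/side8.png

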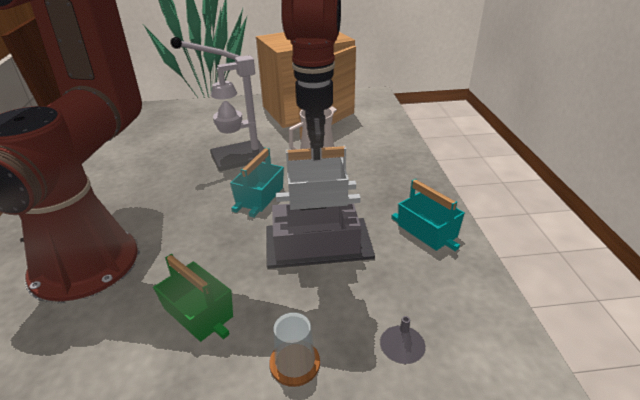

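The turn is done. The single foot now points to the robot side (wrist (321,85)) and the two feet face +x (side (350,188) and (350,200)). Now I'll measure the tote against the bin.

```bash
python3 - <<'E'
from h import *
im=cv2.imread("pics/wrist8.png")[50:140,225:420]
cv2.imwrite("pics/w8a.png",cv2.resize(im,None,fx=4,fy=4,interpolation=cv2.INTER_CUBIC))
im=cv2.imread("pics/scene8.png")[150:270,270:370]
im2=cv2.imread("pics/side8.png")[140:260,260:380]
cv2.imwrite("pics/s8a.png",np.hstack([cv2.resize(im,(350,420),interpolation=cv2.INTER_CUBIC),cv2.resize(im2,(420,420),interpolation=cv2.INTER_CUBIC)]))
E
```

```text
(no output)
```

View pics/w8a.png

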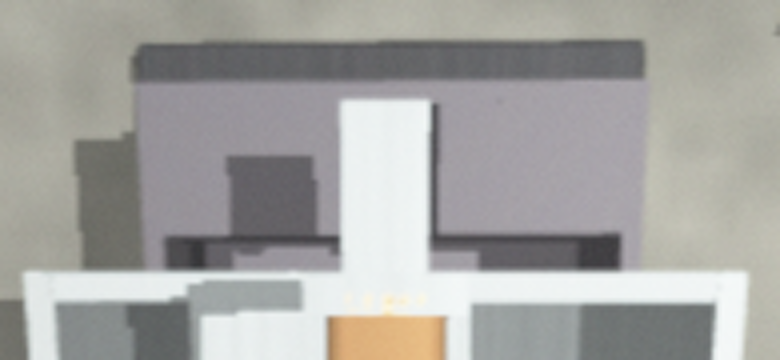

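View pics/s8a.png

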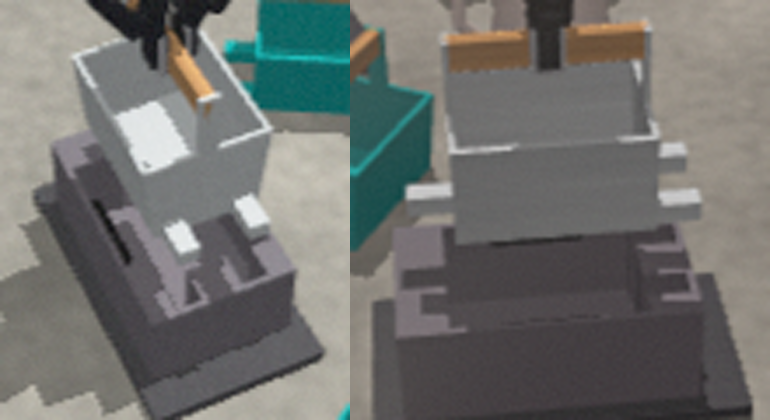

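```bash
python3 - <<'E'
from h import *
w=manip.camera("wrist");s=manip.state();print(s["ee_pos"])
for n,u,v,z in [("plateL",136,45,12),("plateR",643,41,12),("binL",137,82,87),("binR",645,79,87),("pillar L",165,237,87),("pillar R",620,235,87),("tip",386,100,101+59),("rim -x L",25,272,162+59),("rim -x R",748,272,162+59)]:
    print(n,plane(w,(225+u/4,50+v/4),z).round(1))
E
```

```text
[574.04531614 -10.87602907 212.60416968]
plateL [444.6 -81.3  12. ]
plateR [444.9  67.8  12. ]
binL [465.5 -67.4  87. ]
binR [465.9  53.4  87. ]
pillar L [500.9 -62.8  87. ]
pillar R [501.4  49.   87. ]
tip [479.4  -8.5 160. ]
rim -x L [509.1 -59.1 221. ]
rim -x R [510.   41.4 221. ]
```

Both views agree: tote relative to bin is about +7.1 mm in x and -1.5 mm in y, with yaw off by about -0.005. I'll correct that and come down to just above the rim.

```bash
python3 -m pendant '[[1,0.355,0.075,0,-0.08],[1,0,0,0.6,0],[1,0,0,0.6,0],[1,0,0,0.6,0],[1,0,0,0.6,0],[1,0,0,0.2,0],[1,0,0,0,0],[1,0,0,0,0]]'; python3 - <<'E'
from h import *
s=manip.state();print(s["ee_pos"],s["ft_force"],s["moment"])
for n in("wrist","scene","side"):
    c=manip.camera(n);cv2.imwrite(f"pics/{n}9.png",c["image"])
im=cv2.imread("pics/wrist9.png")[50:140,225:420]
cv2.imwrite("pics/w9a.png",cv2.resize(im,None,fx=4,fy=4,interpolation=cv2.INTER_CUBIC))
im=cv2.imread("pics/scene9.png")[150:270,270:370]
im2=cv2.imread("pics/side9.png")[140:260,260:380]
cv2.imwrite("pics/s9a.png",np.hstack([cv2.resize(im,(350,420),interpolation=cv2.INTER_CUBIC),cv2.resize(im2,(420,420),interpolation=cv2.INTER_CUBIC)]))
E
```

```text
clock: 12.25
ee_pos: [566.8, -9.3, 160.5]
eef_rot: [0.001, 1.0, 0.0, -0.0]
ft_force: [-0.0, -0.5, -3.8]
gripper_width: 0.121
[566.80722912  -9.26173686 160.51633146] [-0.00668808 -0.52958137 -3.8305679 ] [ 0.0076965  -0.04688819  0.0159605 ]
```

View pics/w9a.png

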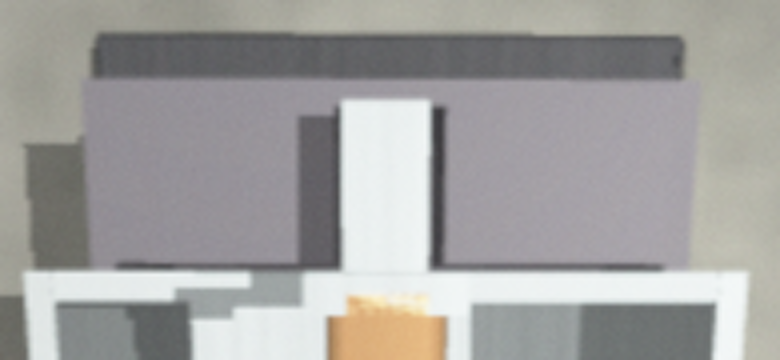

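View pics/s9a.png

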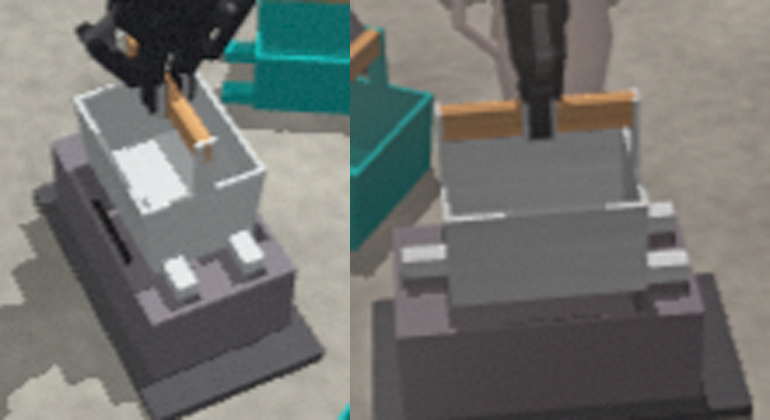

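```bash
python3 - <<'E'
from h import *
w=manip.camera("wrist")
for n,u,v,z in [("binL",83,83,87),("binR",698,82,87),("tip L",340,100,108.5),("tipR",432,100,108.5)]:
    print(n,plane(w,(225+u/4,50+v/4),z).round(1))
E
```

```text
binL [466.9 -67.8  87. ]
binR [466.8  54.1  87. ]
tip L [472.8 -16.2 108.5]
tipR [472.8   0.6 108.5]
```

```bash
python3 -m pendant '[[1,-0.025,0.035,0.1,0],[1,0,0,0.1,0],[1,0,0,0.1,0],[1,0,0,0.05,0],[1,0,0,0.05,0],[1,0,0,0,0]]';python3 -m pendant '[[1,0,0,0.05,0],[1,0,0,0.05,0],[1,0,0,0,0]]'
```

```text
clock: 12.95
ee_pos: [567.3, -8.6, 152.4]
eef_rot: [0.001, 1.0, 0.0, -0.0]
ft_force: [0.7, -0.4, -3.8]
gripper_width: 0.12
clock: 13.2
ee_pos: [567.4, -8.6, 150.5]
eef_rot: [0.001, 1.0, -0.0, -0.0]
ft_force: [0.2, 0.0, -3.2]
gripper_width: 0.12
```

```bash
python3 -m pendant '[[1,0,0,0.05,0],[1,0,0,0.05,0],[1,0,0,0,0]]'
```

```text
clock: 13.45
ee_pos: [567.4, -8.6, 148.4]
eef_rot: [0.001, 1.0, -0.0, -0.0]
ft_force: [-0.6, -0.1, -3.7]
gripper_width: 0.123
```

The underside is about 5 mm below the rim with no contact, so the feet are in the channels. I'll continue down.

```bash
python3 -m pendant '[[1,0,0,0.1,0],[1,0,0,0.1,0],[1,0,0,0.1,0],[1,0,0,0,0]]'; python3 -m pendant '[[1,0,0,0.1,0],[1,0,0,0.1,0],[1,0,0,0.1,0],[1,0,0,0,0]]'; python3 - <<'E'
from h import *
s=manip.state();print(s["ee_pos"],s["ft_force"],s["moment"])
E
```

```text
clock: 13.78
ee_pos: [567.2, -8.6, 142.0]
eef_rot: [0.001, 1.0, 0.0, -0.0]
ft_force: [-0.4, -0.1, -4.2]
gripper_width: 0.118
clock: 14.12
ee_pos: [567.3, -8.5, 136.1]
eef_rot: [0.001, 1.0, 0.0, -0.0]
ft_force: [1.2, -0.5, -3.7]
gripper_width: 0.12
[567.25146959  -8.524996   136.10713869] [ 1.20397932 -0.49951131 -3.73797308] [ 0.01224789  0.08024219 -0.02530499]
```

```bash
python3 -m pendant '[[1,0,0,0.1,0],[1,0,0,0.1,0],[1,0,0,0.1,0],[1,0,0,0.1,0],[1,0,0,0.1,0],[1,0,0,0,0]]'; python3 - <<'E'
from h import *
s=manip.state();print(s["ee_pos"],s["ft_force"],s["moment"])
for n in("wrist","side"):
    c=manip.camera(n);cv2.imwrite(f"pics/{n}10.png",c["image"])
im=cv2.imread("pics/wrist10.png")[50:140,225:420]
im2=cv2.imread("pics/side10.png")[140:260,260:380]
cv2.imwrite("pics/s10a.png",np.hstack([cv2.resize(im,(450,208)),cv2.resize(im2,(208,208))]))
E
```

```text
clock: 14.62
ee_pos: [567.2, -8.5, 126.1]
eef_rot: [0.001, 1.0, 0.0, -0.0]
ft_force: [-0.2, -0.8, -4.2]
gripper_width: 0.12
[567.22079996  -8.53967032 126.08603507] [-0.17058011 -0.76935721 -4.23977837] [0.0032609  0.05683299 0.05580118]
```

View pics/s10a.png

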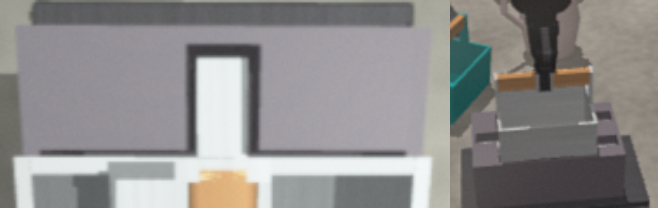

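The foot is well centred in its channel, with a gap on both sides and at the end, and there is no contact force. I'll go on to where the pads begin.

```bash
python3 -m pendant '[[1,0,0,0.1,0],[1,0,0,0.1,0],[1,0,0,0.1,0],[1,0,0,0.1,0],[1,0,0,0.1,0],[1,0,0,0.1,0],[1,0,0,0.1,0],[1,0,0,0.1,0],[1,0,0,0,0]]'
```

```text
clock: 15.47
ee_pos: [567.2, -8.5, 110.1]
eef_rot: [0.001, 1.0, 0.0, -0.0]
ft_force: [-0.1, -0.7, -3.7]
gripper_width: 0.12
```

```bash
python3 -m pendant '[[1,0,0,0.1,0],[1,0,0,0.1,0],[1,0,0,0.1,0],[1,0,0,0,0]]';python3 -m pendant '[[1,0,0,0.1,0],[1,0,0,0.1,0],[1,0,0,0,0]]'
```

```text
clock: 15.8
ee_pos: [567.6, -8.6, 104.4]
eef_rot: [0.001, 1.0, -0.0, 0.0]
ft_force: [1.1, -0.3, -4.6]
gripper_width: 0.123
clock: 16.05
ee_pos: [567.6, -8.6, 100.5]
eef_rot: [0.001, 1.0, -0.0, 0.0]
ft_force: [1.6, 0.8, -5.2]
gripper_width: 0.122
```

```bash
python3 -m pendant '[[1,0,0,0.1,0],[1,0,0,0.1,0],[1,0,0,0,0]]';python3 -m pendant '[[1,0,0,0.1,0],[1,0,0,0.1,0],[1,0,0,0,0]]'
```

```text
clock: 16.3
ee_pos: [567.6, -8.6, 96.5]
eef_rot: [0.001, 1.0, -0.0, 0.0]
ft_force: [0.7, 0.3, -2.6]
gripper_width: 0.121
clock: 16.55
ee_pos: [567.6, -8.6, 92.4]
eef_rot: [0.001, 1.0, -0.0, 0.0]
ft_force: [1.6, 0.8, -1.7]
gripper_width: 0.122
```

```bash
python3 -m pendant '[[1,0,0,0.1,0],[1,0,0,0.1,0],[1,0,0,0,0]]'; python3 - <<'E'
from h import *
s=manip.state();print(s["ee_pos"],s["ft_force"],s["moment"])
E
```

```text
clock: 16.8
ee_pos: [567.6, -8.6, 88.5]
eef_rot: [0.001, 1.0, -0.0, 0.0]
ft_force: [1.7, 0.4, -1.4]
gripper_width: 0.126
[567.63440514  -8.64110524  88.48948945] [ 1.68774473  0.41660648 -1.37685224] [-0.01556036 -0.41168671 -0.04292302]
```

```bash
python3 -m pendant '[[1,0,0,0.05,0],[1,0,0,0.05,0],[1,0,0,0.05,0],[1,0,0,0,0]]'; python3 -m pendant '[[1,0,0,0.04,0],[1,0,0,0.04,0],[1,0,0,0,0]]'
```

```text
clock: 17.13
ee_pos: [567.6, -8.7, 85.7]
eef_rot: [0.001, 1.0, -0.0, 0.0]
ft_force: [1.2, -0.4, 2.0]
gripper_width: 0.12
clock: 17.38
ee_pos: [567.6, -8.7, 84.1]
eef_rot: [0.001, 1.0, -0.0, 0.0]
ft_force: [1.1, 0.2, 2.3]
gripper_width: 0.122
```

```bash
python3 -m pendant '[[1,0,0,0.04,0],[1,0,0,0,0]]'
```

```text
clock: 17.55
ee_pos: [567.6, -8.7, 83.5]
eef_rot: [0.001, 1.0, -0.0, 0.0]
ft_force: [0.7, -0.9, 5.0]
gripper_width: 0.122
```

```bash
python3 -m pendant '[[1,0,0,0.03,0],[1,0,0,0,0]]';python3 -m pendant '[[1,0,0,0.03,0],[1,0,0,0,0]]'
```

```text
clock: 17.72
ee_pos: [567.7, -8.8, 83.4]
eef_rot: [0.001, 1.0, -0.0, 0.0]
ft_force: [-1.8, 0.5, 8.9]
gripper_width: 0.12
clock: 17.88
ee_pos: [567.8, -8.8, 83.4]
eef_rot: [0.001, 1.0, -0.0, 0.0]
ft_force: [-3.8, 0.6, 13.0]
gripper_width: 0.118
```

```bash
python3 -m pendant '[[1,0,0,0.03,0],[1,0,0,0,0]]'
```

```text
clock: 18.05
ee_pos: [567.8, -8.8, 83.3]
eef_rot: [0.001, 1.0, -0.0, 0.001]
ft_force: [-4.3, 1.0, 16.0]
gripper_width: 0.124
```

The tote stopped firmly at TCP z 83.4 (predicted 83.2 for the floor), with the force rising from 2 to 16 N. I'll ease off, open and check.

```bash
python3 -m pendant '[[1,0,0,-0.06,0],[0.6,0,0,0,0],[0,0,0,0,0],[0,0,0,0,0],[0,0,0,0,0],[0,0,0,0,0],[0,0,0,0,0],[0,0,0,0,0],[0,0,0,0,0]]'; python3 -m pendant '[[0,0,0,-0.5,0],[0,0,0,-0.5,0],[0,0,0,-1,0],[0,0,0,-1,0],[0,0,0,-1,0],[0,0,0,-1,0],[0,0,0,-1,0],[0,0,0,-1,0],[0,0,0,-1,0],[0,0,0,-1,0],[0,0,0,-1,0],[0,0,0,0,0],[0,0,0,0,0]]'; python3 - <<'E'
from h import *
for n in("wrist","side","scene"):
    c=manip.camera(n);cv2.imwrite(f"pics/{n}11.png",c["image"])
a=cv2.imread("pics/side11.png")[150:270,260:380];b=cv2.imread("pics/wrist11.png")[50:250,240:400];d=cv2.imread("pics/scene11.png")[160:280,265:385]
cv2.imwrite("pics/f.png",np.hstack([cv2.resize(a,(264,400),interpolation=3)[:, :] if 0 else cv2.resize(a,(260,260)),cv2.resize(b,(208,260)),cv2.resize(d,(260,260))]))
E
```

```text
clock: 18.8
ee_pos: [567.5, -8.6, 82.6]
eef_rot: [0.001, 1.0, -0.0, -0.0]
ft_force: [-0.1, 1.1, -0.1]
gripper_width: 1.004
clock: 19.88
ee_pos: [568.2, -8.8, 284.9]
eef_rot: [0.001, 1.0, -0.0, 0.002]
ft_force: [-0.6, -0.0, 0.1]
gripper_width: 1.006
```

View pics/f.png

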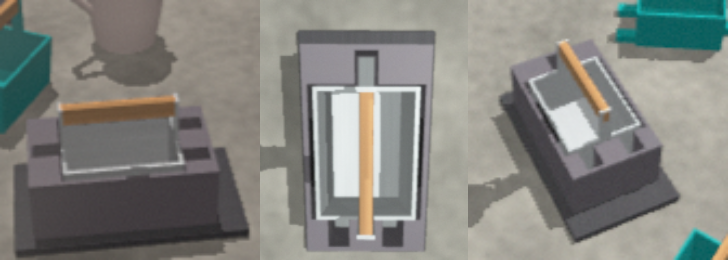

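View pics/side11.png

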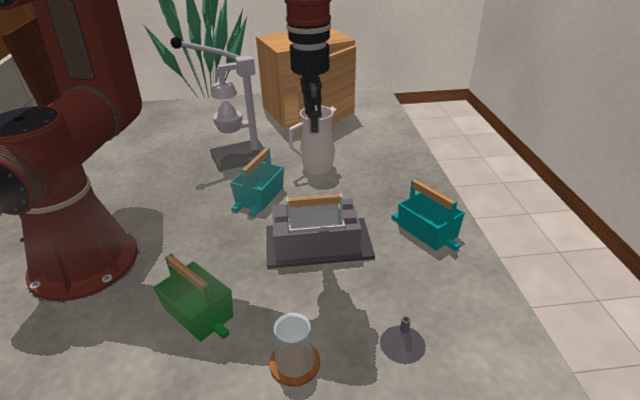

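The tote sits down in the bin with its two feet in the +x channels, and the bystanders look unmoved. Now a numeric check of height and level, using the same bar triangulation as at the start (ends at 209.4 and 209.2; both should now be 70 lower).

```bash
python3 - <<'E'
from h import *
a=manip.camera("scene");b=manip.camera("side")
ea=ends(orange(a["image"],(290,165,345,225)));eb=ends(orange(b["image"],(280,185,350,220)))
L,M,R=[tri([a,b],[ea[i],eb[i]]) for i in range(3)]
print(ea[3],eb[3],L,M,R,np.linalg.norm(R-L))
w=manip.camera("wrist")["image"][50:260,240:400]
cv2.imwrite("pics/f2.png",cv2.resize(w,None,fx=2.8,fy=2.8,interpolation=3))
cv2.imwrite("pics/f3.png",cv2.resize(b["image"][180:270,260:380],None,fx=6,fy=6,interpolation=3))
E
```

```text
206 487 [506.27105668 -11.71219897 138.91698997] [567.22661022 -10.33526647 136.75506486] [627.98446186 -13.50810138 140.27769775] 121.73425890316452
```

View pics/f3.png

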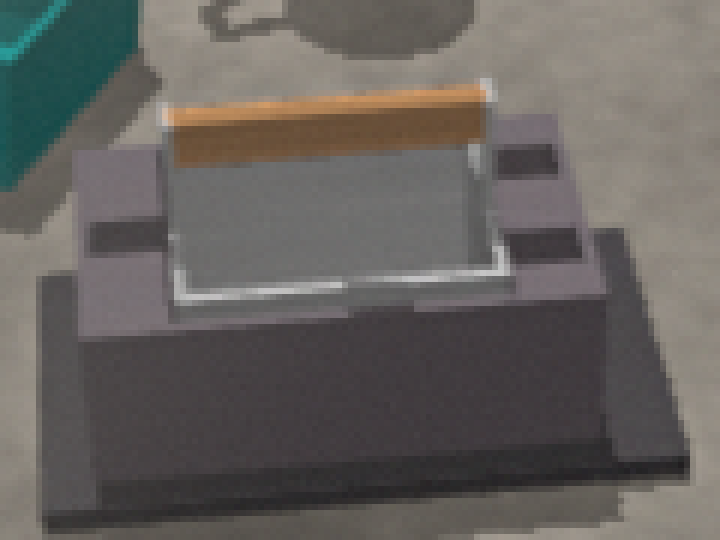

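View pics/f2.png

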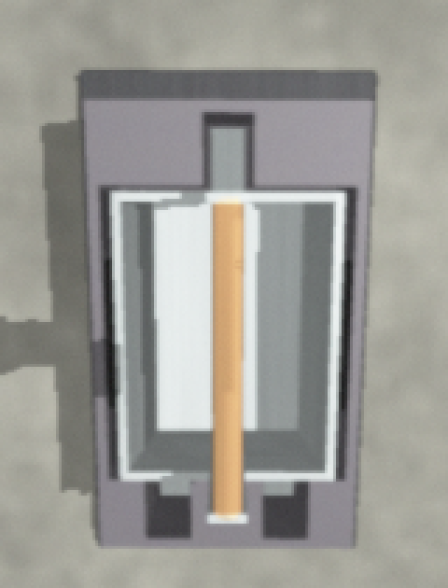

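The bar dropped 70.5, 70.7 and 68.9 mm (left, middle, right) against 70 expected, so the tote is level to within about 0.015 rad and home. Before handing in, I'll check that the bystanders are unmoved.

```bash
python3 - <<'E'
from h import *
a=cv2.imread("pics/side0.png");b=cv2.imread("pics/side11.png")
def fun(im): # tumbler coaster centroid
    return ends(orange(im,(265,340,325,385)))[1]
print("coaster",fun(a),fun(b))
for n,(x0,y0,x1,y1) in {"funnel":(375,312,430,365),"pitcher":(285,130,338,172)}.items():
    t=a[y0:y1,x0:x1];r=cv2.matchTemplate(b[y0-10:y1+10,x0-10:x1+10],t,cv2.TM_CCOEFF_NORMED);m=cv2.minMaxLoc(r);print(n,np.array(m[3])-10,m[1])
manip.finish_job()
E
```

```text
coaster [294.3903577  371.20684292] [294.35646688 371.4511041 ]
funnel [0 0] 0.9729524850845337
pitcher [0 0] 0.8206434845924377
the job is handed in; nothing more can be done
```

The tote is turned half round, nested in the bin and let go, and the job is handed in. I gripped it by the bar, lifted it off the rim, turned it, lined its feet up with the bin from the wrist camera and lowered it by feel. The feet went into the channels with no contact force on the way down.

**Last checks:**
- **Seating:** the tote stopped firmly at TCP z 83.4 (83.2 predicted for the floor), with the force reading never above 16 N in the readings I took. By triangulation the bar dropped 70.5, 70.7 and 68.9 mm along its length, against 70 expected. That is level to about 0.015 rad, within what the cameras can resolve.
- **Orientation and release:** the two-feet end is in the +x channels. The gripper is open and about 200 mm clear.
- **Bystanders:** the coaster, funnel and pitcher showed no shift in the side view. The pitcher match was weaker (0.82) because the gripper partly covers it.

**What disagreed:** the first closing caught nothing, because the fingertips sit about 30 mm above the reported TCP. I confirmed this in two views and gripped again lower. Wrist measurements of the bin's position also differed by 1 to 2 mm between the two tool directions, so I used the position of the tote relative to the bin within each view.

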